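# Free the child-locked tray and open the medicine box

### The job

Pull both trays of the medicine box fully open. One of them is still held by its child-resistant cap and you only find out which by pulling: free that one by pressing its cap down and, while it is down, turning it anticlockwise past its ratchet. First take the lidded cup that stands in front of the trays out of their way and stand it upright on the desk, never letting the box or a tray touch it, and leave the other things around where they are.

Things in the scene. Friction and masses are not known exactly. Their poses are not given: they have to be found in the camera images.
- medicine_box: White desk medicine box, 130 deep x 226 wide x 58 mm high; does not slide. Origin: centre of its underside; its -x points out of its front, +y to its left tray, z up. Two grey-fronted trays, each 108 mm wide, slide out along its -x; on top, over each tray, is a round push-and-turn cap. Exactly one tray is locked at the start, nothing visible tells which; it gives only 2 to 4 mm when pulled.
- cap_left (a point): Fixed point on the left cap's axis, level with its flat face (78 mm up); axes as the box. Cap: ribbed white disc 79 mm across, with three upright ribs 120 degrees apart (8 thick, 12 mm high, reaching 37 mm from the axis; at first one points along the box's +x, within 3 degrees), a boss 18 mm across in the middle and flat sectors between. A collar 91 mm across, 11 mm high, surrounds it.
- cap_right (a point): The same for the right cap. Each cap springs up: 8 N to start it down, 14 N at the bottom, 10 mm down. Let up, a ratchet tooth stops it turning; held 8.5 mm or more down, it turns anticlockwise from above (0.03 Nm) a third of a turn to a stop. Turned 40 degrees or more, its tray is free and the tooth keeps it so. The free tray's cap looks alike but is already at its anticlockwise stop.
- handle_left (a point): Middle of the left tray's handle bar, 42 mm above the desk; moves with the tray, axes as the box. The level bar, 9 mm thick, 72 mm long along the box's y, stands in front of the tray's face (bar axis 42 mm from it); the space between, 63 mm long and 37 mm wide, is open above and below.
- handle_right (a point): The same for the right tray.
- tray_left (a joint): How far the left tray is pulled out, m: 0 shut, 0.07 at its stop. When free it slides with about 1.5 N of friction and stays where it is left.
- tray_right (a joint): The same for the right tray.
- cup: Lidded clear specimen cup with a plain white screw lid, 58 mm across, 65 mm high (the lid from 51 mm up), about 60 g; origin in the centre of its underside, z up. It stands loose on the desk close in front of the trays, in the way of one or both. The one cup in front of the box; others stand further back.
- stapler: Grey and black desk stapler, 37 x 133 x 54 mm, long along its own y; origin in the centre of its underside. It lies to one side of the space in front of the box, about 260 mm to the side of the box's middle. Not to be moved.
- card_pack: Blue and white pack of cards, 22 x 90 x 60 mm, standing on its long edge, long along its own y; origin in the centre of its underside. It stands on the other side of the space in front of the box, about 260 mm from the box's middle. Not to be moved.
- water_bottle: Clear water bottle, 53 mm across, 184 mm high; origin in the centre of its underside; stands about 35 mm behind the box. Not to be moved.
- number_stamp: Red hand stamp, 41 x 60 x 92 mm; origin in the centre of its underside; stands about 30 mm beside the box, on its left. Not to be moved.
Not all that is in view belongs to the job. What is shaped like the cup but purple or yellow is not meant.

How it is judged:
By the outcome, as a careful person would: the job done as asked, in the order asked, and still so for the second after the job is handed in, with the robot touching nothing.
It also fails if it takes over 67 s, if anything falls off the work surface, if the arm or the gripper's body presses on something with over 40 N, if the wrist force passes 120 N, or if a joint passes its speed limit or range.

### The arm

A 6-joint arm with a two-finger parallel gripper is mounted at the origin on a cart in front of the work surface, level with it; the furniture and walls round the work are solid. World frame = base frame: x ahead of the robot, y to its left, z up, the work surface at z = 0. Lengths are in mm, angles in degrees, forces in N, time in s.
With the tool pointing down it reaches from about 300 to 850 mm from the base axis. Payload 4.2 kg.
Tool frame: the origin (TCP) lies at the very end of the fingers, on their centre line; the grasp point (between the pads) lies 19 mm behind it; x points along the fingers, y is the direction in which the jaws open and shut, and the axes are right-handed (so a half turn about x gives the same grasp; the last joint's range is limited). The gripper opens to 91 mm and grips with 3 to 60 N. Pads are 32 mm wide; open, the fingers measure 118 mm over their backs; the gripper's body (76 mm by 178 mm) begins 60 mm behind the grasp point.
Start: joints at [-65.317, 18.312, 89.639, -0, 72.044, -1.146], TCP at [250.526, -517.574, 188.076] pointing down, gripper open.
Joint ranges: [-177.97, 177.97], [-48.28, 115.42], [12.27, 149.76], [-77.06, 257.06], [2.81, 150.46], [-146.56, 146.56]. Speed limits (degrees/s): [147.25, 147.25, 180, 180, 180, 180].

### API

Orientations are given as [roll, pitch, yaw] about the fixed x, y, z axes, in that order (R = Rz(yaw) Ry(pitch) Rx(roll)).
In Python, from workcell import sensors, grab_frame, job_done, finder gives the robot as it stands.
- The arm moves only by the tool play_rows, never from a script. Its argument "motion" is a list of rows, each a list of 5 numbers: the shift along the world's x, y, z in m, then the turn about the world's z in rad, then the opening, from 0 (shut) to 1 (fully open). In form: [[tx, ty, tz, roll, fingers], ...]. A call has exactly 8 rows; each row is the pose to reach, as a shift and turn from the pose commanded when the call began; what a row does not reach only later rows make up. A row lasts 1/12 s, in which the tool goes at most 41.7 mm and 7.16 degrees, less where a joint would pass 70% of its speed; a pose out of reach is approached as far as the arm can. A call with a gripper value outside its range is refused whole. The fingers move at their own pace and stop on an object; "squeeze" is the grip in N (left out, the last holds). Time passes only in rows, so rows that repeat a pose let the fingers close, or fill a call up. It gives the time, the measured TCP pose, the force and the opening at its end, in the units of the state.
- sensors.state(): the state, without advancing time (a new reading comes with each control period).
- grab_frame(name): name is "side" or "top" or "wrist"; returns a dict with "img" (420x560x3 uint8, blue, green, red), "fx", "fy", "cx", "cy" (pixels), "rvec" (rotation vector, rad) and "tvec" (3), from world to camera coordinates, as OpenCV has them; the wrist camera has in their place "tool_from_camera" (4x4, takes a point from camera to tool coordinates, whose origin is the TCP and whose axes are the tool frame's). Camera axes: x right, y down, z forward; pixel columns grow to the right and rows downward; lengths in mm; the calibration is good to about 2 mm. A picture is of the moment at which its call begins: read the wrist's pose just before it. There is no depth.
- job_done(): hands the job in, once; it reports no verdict.
Trained networks look in a picture, given as the dict that the camera call returned (one of the last four; its "shot" number tells which), for a name from the list of things; names that differ only in an ending like _2 or _b are one class to them, and where a whole thing is asked for, a point or a joint stands for the part that bears it (a point fixed in the world has none). Each returns a list of dicts, best first, with "conf" (0 to 1); they miss things now and then, are a little off and sometimes report something else, mostly with a low value. They report only what shows in the picture. A call takes as long as a camera call. They do not tell look-alikes from the thing itself.
- finder.spot_in(picture, label): "point" ([column, row] in pixels, amid what is visible of it).
- finder.spot_point(picture, label): "point" ([column, row] in pixels: a listed point, or the origin of a listed thing).
The state is a dict: "time_s": time; "qpos": joint angles; "qvel": joint speeds; "effort": joint torques, N m; "ee_pos": TCP position; "ee_rot": TCP orientation; "force": force on the tool from outside, world axes, zero at the start; "torque": the same for the moment, N m; "gripper_width": finger opening in mm.
Only numpy, scipy, OpenCV 4.12 (cv2) and the standard library are available. Lean on these libraries where they do the work, as an engineer would, in place of code of your own. Each camera call takes 0.05 s, during which the arm holds its last target.

## Working session

There is one attempt and no reset: what is moved stays moved. The work goes in short steps, Python scripts to look and compute and a tool call to move; the robot and the scene stay as the last step left them, time stands still between calls to the robot, and variables do not carry over. Pictures are saved under pics/ and viewed, and the job is handed in when it is done.

Besides the shell and the picture viewer there is one more tool, called after "Request:" as name(argument=value, ...), one argument or row to a line, values as JSON. play_rows: Moves the arm, as the interface text tells. Its arguments: {"type":"object","properties":{"motion":{"type":"array","items":{"type":"array","items":{"type":"number"}}},"squeeze":{"type":"number"}},"required":["motion"]}

```bash
mkdir -p pics; ls; cat > h.py <<'E'
import numpy as np, cv2
from workcell import sensors, grab_frame, job_done, finder
def cam(f):
    R=cv2.Rodrigues(np.array(f["rvec"],float))[0]; return R,np.array(f["tvec"],float).ravel()
def K(f): return np.array([[f["fx"],0,f["cx"]],[0,f["fy"],f["cy"]],[0,0,1]],float)
def ray(f,p):
    R,t=cam(f); d=R.T@np.linalg.inv(K(f))@np.array([p[0],p[1],1.]); return -R.T@t,d
def onz(f,p,z):
    c,d=ray(f,p); return c+d*(z-c[2])/d[2]
def proj(f,X):
    return cv2.projectPoints(np.array(X,float).reshape(-1,3),np.array(f["rvec"],float),np.array(f["tvec"],float),K(f),None)[0].reshape(-1,2)
E
python3 - <<'E'
from h import *
s=sensors.state();print(s)
Z=dict(medicine_box=0,cap_left=78,cap_right=78,handle_left=42,handle_right=42,cup=0,stapler=0,card_pack=0,water_bottle=0,number_stamp=0)
for n in ("top","side"):
    f=grab_frame(n);cv2.imwrite(f"pics/{n}0.png",f["img"])
    for k,z in Z.items():
        for r in finder.spot_point(f,k)[:2]:
            print(n,k,round(r["conf"],2),np.round(r["point"],1),np.round(onz(f,r["point"],z),1))
E
```

```text
pics
{'time_s': 0.0, 'qpos': array([-6.53165436e+01,  1.83513359e+01,  8.97062817e+01, -2.35420077e-03,
        7.20459751e+01, -1.14535189e+00]), 'qvel': array([ 0.03720742, -0.02730732, -0.05633391,  0.02535808,  0.002416  ,
        0.01431712]), 'effort': array([ 7.28920968e-04, -4.12468421e+01, -2.31972885e+01,  7.27319601e-02,
        4.57161048e-02, -1.52920456e-04]), 'ee_pos': array([ 250.27506807, -517.04697956,  187.22425059]), 'ee_rot': array([-89.9075997 ,  89.89638309, 115.92193631]), 'force': array([ 0.21388864, -0.03855715,  0.32237085]), 'torque': array([0.0314927 , 0.01464086, 0.01345272]), 'gripper_width': 91.2970540832684}
top medicine_box 0.76 [289.7 186.6] [ 627.7 -143.9    0. ]
top cap_left 0.87 [270.6 167.3] [655.  -93.3  78. ]
top cap_right 0.78 [314.1 182.1] [ 623.5 -201.3   78. ]
top handle_left 0.62 [253.7 218.1] [532.7 -58.1  42. ]
top handle_right 0.88 [296.  226.9] [ 516.5 -163.6   42. ]
top handle_right 0.72 [271.4 167.3] [665.1 -94.5  42. ]
top cup 0.92 [358.7 240.3] [ 497.6 -325.4    0. ]
top cup 0.85 [290.8 294.5] [ 353.1 -160.     0. ]
top stapler 0.88 [173.9 209.6] [550.7 149.6   0. ]
top card_pack 0.67 [367.4 279.6] [ 400.1 -349.2    0. ]
top water_bottle 0.69 [286.3 133.5] [ 771.4 -127.9    0. ]
top number_stamp 0.56 [232.6 155.2] [703.9   9.7   0. ]
side medicine_box 0.8 [307.5 237.1] [ 623.1 -160.9    0. ]
side cap_left 0.17 [276.8 231.6] [ 482.3 -209.9   78. ]
side handle_left 0.47 [266.3 219. ] [540.  -66.7  42. ]
side handle_right 0.5 [275.  234.5] [ 507.3 -163.4   42. ]
side cup 0.84 [254.8 251.6] [ 448.3 -151.8    0. ]
side cup 0.83 [225.2 265.1] [ 344.7 -171.9    0. ]
side card_pack 0.8 [281.2 292.1] [ 398.7 -357.2    0. ]
side water_bottle 0.88 [336.9 218.8] [ 775. -111.    0.]
side number_stamp 0.71 [293.8 209.1] [702.5  21.8   0. ]
```

View pics/top0.png

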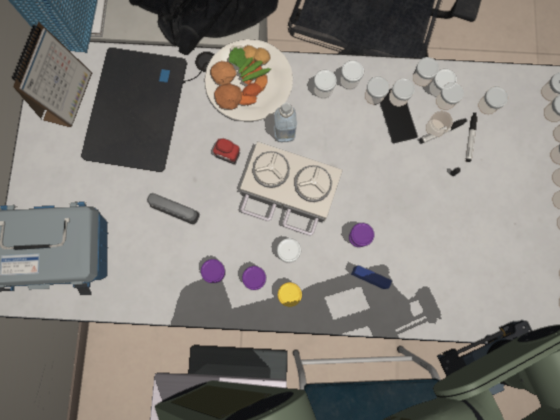

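View pics/side0.png

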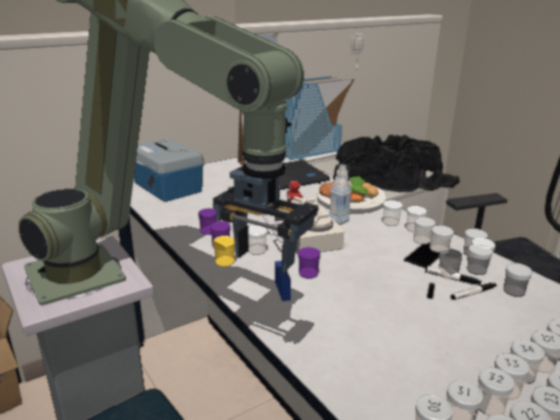

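```bash
python3 - <<'E'
from h import *
f=grab_frame("top")
for n,p,z in [("cup",(288,250),65),("pur",(361,235),65),("pur",(254,278),65),("pur",(213,271),65),("yel",(290,294),65),("capL",(270,168),78),("capR",(314,183),78),("stapl ends",(150,198),30),("",(197,218),30),("pack",(354,269),55),("",(389,284),55),("hL",(257,211),42),("hR",(299,224),42)]: print(n,np.round(onz(f,p,z)))
s=sensors.state()
from scipy.spatial.transform import Rotation as Ro
print(Ro.from_euler('xyz',s["ee_rot"],degrees=True).as_matrix().round(3))
w=grab_frame("wrist");print(w["tool_from_camera"],w["fx"],w["cx"],w["cy"]);cv2.imwrite("pics/w0.png",w["img"])
im=f["img"];x0,y0=200,130
cv2.imwrite("pics/t1.png",cv2.resize(im[130:320,190:400],None,fx=3.6,fy=3.1,interpolation=cv2.INTER_CUBIC))
E
```

```text
cup [ 456. -146.   65.]
pur [ 502. -320.   65.]
pur [385. -69.  65.]
pur [396.  29.  65.]
yel [ 352. -156.   65.]
capL [653. -92.  78.]
capR [ 621. -201.   78.]
stapl ends [572. 206.  30.]
 [527.  84.  30.]
pack [ 420. -307.   55.]
 [ 389. -391.   55.]
hL [551. -65.  42.]
hR [ 524. -171.   42.]
[[ 0.     0.436 -0.9  ]
 [-0.    -0.9   -0.436]
 [-1.     0.     0.   ]]
[[-4.99560553e-05 -2.53225155e-01  9.67407369e-01 -1.96675338e+02]
 [ 9.99999992e-01  9.98559632e-05  7.77770555e-05  1.07899561e+00]
 [-1.16296502e-04  9.67407366e-01  2.53225148e-01 -7.05769576e+01]
 [ 0.00000000e+00  0.00000000e+00  0.00000000e+00  1.00000000e+00]] 295.15392817042874 283.34020976255897 205.63328269015219
```

View pics/t1.png

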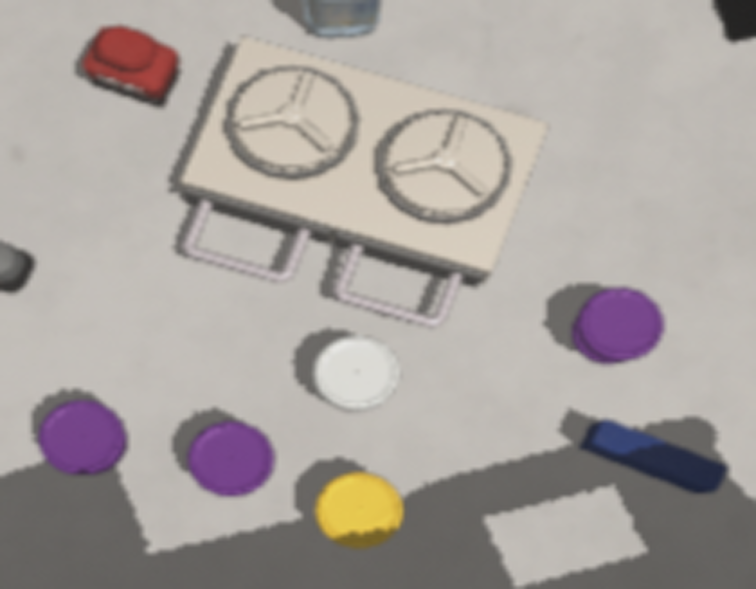

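View pics/w0.png

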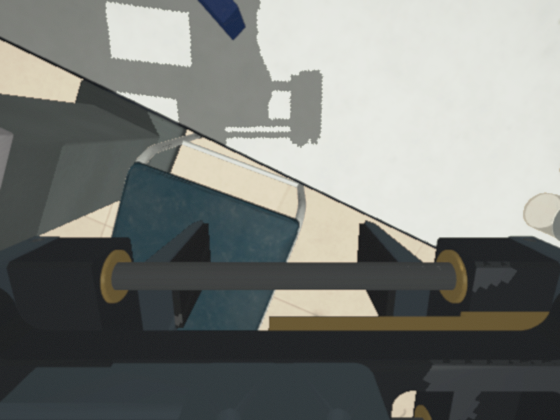

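Request:
play_rows(
  motion=[
    [0.02,0.04,0.01,-0.09,1],
    [0.04,0.08,0.012,-0.18,1],
    [0.06,0.12,0.012,-0.27,1],
    [0.08,0.15,0.012,-0.36,1],
    [0.1,0.19,0.012,-0.45,1],
    [0.12,0.225,0.012,-0.54,1],
    [0.135,0.26,0.012,-0.63,1],
    [0.15,0.3,0.012,-0.738,1],
  ],
)

```text
time_s: 1.87
ee_pos: [399.2, -221.7, 200.3]
ee_rot: [-175.2, 89.9, -11.5]
force: [0.7, -0.6, -0.3]
gripper_width: 90.9
```

Request:
play_rows(
  motion=[
    [0.01,0.03,0,0,1],
    [0.02,0.055,0,0,1],
    [0.03,0.077,0,0,1],
    [0.03,0.077,0,0,1],
    [0.03,0.077,0,0,1],
    [0.03,0.077,0,0,1],
    [0.03,0.077,0,0,1],
    [0.03,0.077,0,0,1],
  ],
)

```text
time_s: 2.53
ee_pos: [428.0, -147.6, 200.0]
ee_rot: [75.0, 90.0, -121.1]
force: [-0.5, -0.5, 0.8]
gripper_width: 91.1
```

```bash
cat >> h.py <<'E'
from scipy.spatial.transform import Rotation as Ro
def tool(s):
    R=Ro.from_euler('xyz',s["ee_rot"],degrees=True).as_matrix(); return R,np.array(s["ee_pos"])
def phi(s):
    R,_=tool(s); return np.degrees(np.arctan2(R[1,1],R[0,1]))
def wr():
    s=sensors.state(); w=grab_frame("wrist"); R,p=tool(s)
    T=np.eye(4);T[:3,:3]=R;T[:3,3]=p; M=T@np.array(w["tool_from_camera"]); Mi=np.linalg.inv(M)
    w["rvec"]=cv2.Rodrigues(Mi[:3,:3])[0]; w["tvec"]=Mi[:3,3]; return w
E
cat > look.py <<'E'
from h import *
import sys
s=sensors.state(); print(s["time_s"],np.round(s["ee_pos"],1),round(phi(s),2),np.round(s["qpos"],1),np.round(s["force"],1),round(s["gripper_width"],1))
f=wr();cv2.imwrite(f"pics/{sys.argv[1]}.png",f["img"])
Z=dict(medicine_box=0,cap_left=78,cap_right=78,handle_left=42,handle_right=42,cup=0)
for k,z in Z.items():
    for r in finder.spot_point(f,k)[:2]:
        print(k,round(r["conf"],2),np.round(r["point"],1),np.round(onz(f,r["point"],z),1))
E
python3 look.py w1
```

```text
2.5333 [ 428.  -147.6  200. ] -106.13 [-20.5   6.7 103.3  -0.   70.   85.7] [-0.5 -0.5  0.8] 91.1
medicine_box 0.59 [232.3  21.6] [ 631.7 -144.4    0. ]
handle_left 0.64 [280.4 114.5] [ 512.  -169.7   42. ]
handle_left 0.55 [182.7 114. ] [543.7 -62.1  42. ]
handle_right 0.56 [280.1 115.2] [ 511.4 -169.2   42. ]
cup 0.85 [238.8 230.9] [378.4 -68.7   0. ]
cup 0.7 [169.5 236.8] [397.5  29.2   0. ]
```

View pics/w1.png

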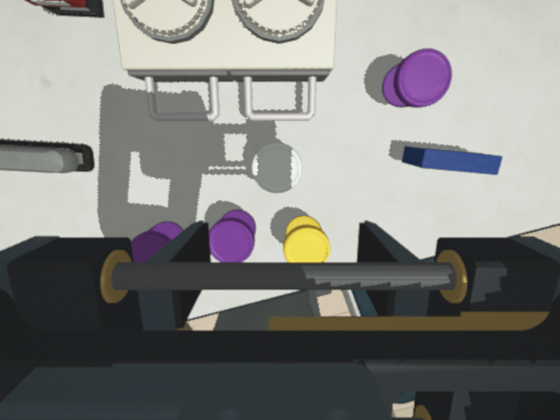

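```bash
python3 - <<'E'
from h import *
f=wr()
g=lambda p,z:np.round(onz(f,p,z),1)
print("cup",g((276.5,167.5),65))
print("bars",g((184,117),42),g((281,116),42), "ends",g((150,117),42),g((316,116),42))
print("frontedge z58",g((124,70),58),g((336,67),58))
im=f["img"];cv2.imwrite("pics/w1z.png",cv2.resize(im[0:210,100:360],None,fx=3,fy=2.85,interpolation=cv2.INTER_CUBIC))
E
```

```text
cup [ 457.9 -148.7   65. ]
bars [540.4 -61.4  42. ] [ 510.6 -169.1   42. ] ends [551.3 -23.8  42. ] [ 499.4 -207.8   42. ]
frontedge z58 [600.7 -22.2  58. ] [ 541.5 -238.7   58. ]
```

View pics/w1z.png

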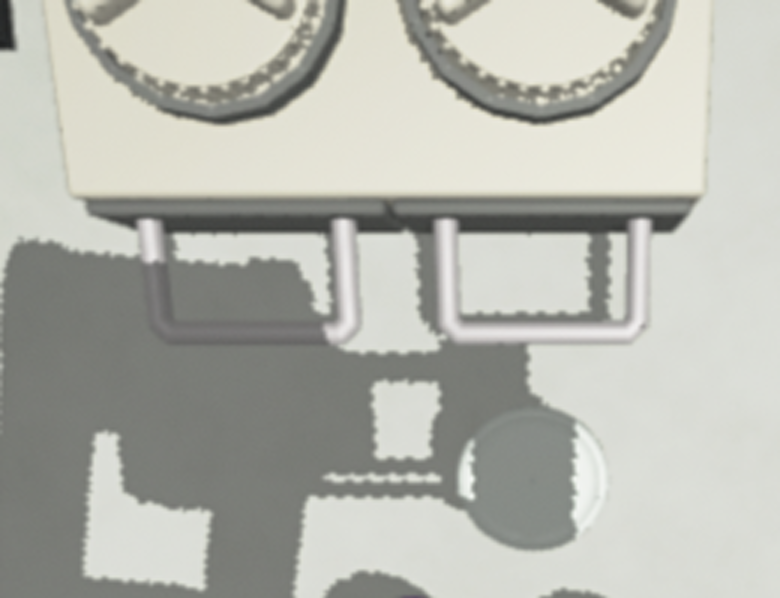

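```bash
cat > st.py <<'E'
from h import *
s=sensors.state(); print(s["time_s"],np.round(s["ee_pos"],1),round(phi(s),2),np.round(s["qpos"],1),np.round(s["qvel"],2),np.round(s["force"],1),np.round(s["torque"],2),round(s["gripper_width"],1))
E
python3 st.py
```

```text
2.9333 [ 428.3 -146.8  200.1] -106.06 [-20.4   6.7 103.3  -0.   70.   85.7] [ 0.13 -0.03  0.02 -0.07  0.03  0.03] [0.6 0.4 1.1] [ 0.06  0.03 -0.  ] 91.2
```

Request:
play_rows(
  motion=[
    [0.029,-0.002,0,0,1],
    [0.029,-0.002,-0.03,0,1],
    [0.029,-0.002,-0.065,0,1],
    [0.029,-0.002,-0.1,0,1],
    [0.029,-0.002,-0.13,0,1],
    [0.029,-0.002,-0.155,0,1],
    [0.029,-0.002,-0.178,0,1],
    [0.029,-0.002,-0.178,0,1],
  ],
  squeeze=10,
)

```text
time_s: 3.6
ee_pos: [454.0, -147.5, 18.3]
ee_rot: [-2.7, 89.5, 161.3]
force: [-0.6, -0.4, -0.2]
gripper_width: 91.5
```

Request:
play_rows(
  motion=[
    [0,0,0,0,0.5],
    [0,0,0,0,0.5],
    [0,0,0,0,0.5],
    [0,0,0,0,0.5],
    [0,0,0,0,0.5],
    [0,0,0,0,0.5],
    [0,0,0,0,0.5],
    [0,0,0,0,0.5],
  ],
)

```text
time_s: 4.27
ee_pos: [457.9, -148.9, 22.8]
ee_rot: [170.7, 89.9, -25.3]
force: [0.1, -0.3, 4.9]
gripper_width: 53.2
```

```bash
python3 st.py; python3 -c "
from h import *
for n in ('top','side'):
    f=grab_frame(n);cv2.imwrite(f'pics/{n}1.png',cv2.resize(f['img'][130:330,180:400],None,fx=3.5,fy=2.9))"
```

```text
4.2667 [ 457.9 -148.9   22.8] -106.03 [-19.4  20.  114.8  -0.   45.1  86.7] [-0.04  0.02 -0.07 -0.02  0.08  0.06] [ 0.1 -0.3  4.9] [ 0.01  0.13 -0.02] 53.2
```

View pics/side1.png

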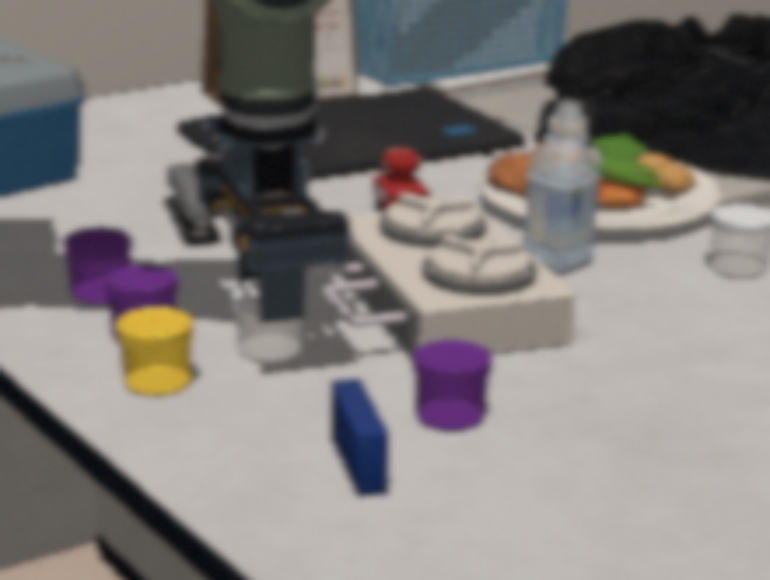

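Request:
play_rows(
  motion=[
    [0,0,0.005,0,0.4],
    [0,0,0.015,0,0.4],
    [0,0,0.035,0,0.4],
    [0,0,0.06,0,0.4],
    [0,0,0.085,0,0.4],
    [0,0,0.11,0,0.4],
    [0,0,0.13,0,0.4],
    [0,0,0.13,0,0.4],
  ],
)

```text
time_s: 5.03
ee_pos: [459.8, -149.5, 156.0]
ee_rot: [176.6, 89.5, -19.4]
force: [0.9, 0.0, -0.9]
gripper_width: 53.0
```

```bash
python3 st.py; python3 -c "
from h import *
for n in ('side',):
    f=grab_frame(n);cv2.imwrite(f'pics/{n}2.png',cv2.resize(f['img'][130:330,180:400],None,fx=3.5,fy=2.9))"
```

```text
5.0333 [ 459.8 -149.5  156. ] -106.04 [-19.4  11.2 104.4  -0.   63.9  86.7] [ 0.03  2.34  4.22 -0.01 -3.52  0.02] [ 0.9  0.  -0.9] [ 0.07 -0.05 -0.04] 53.0
```

View pics/side2.png

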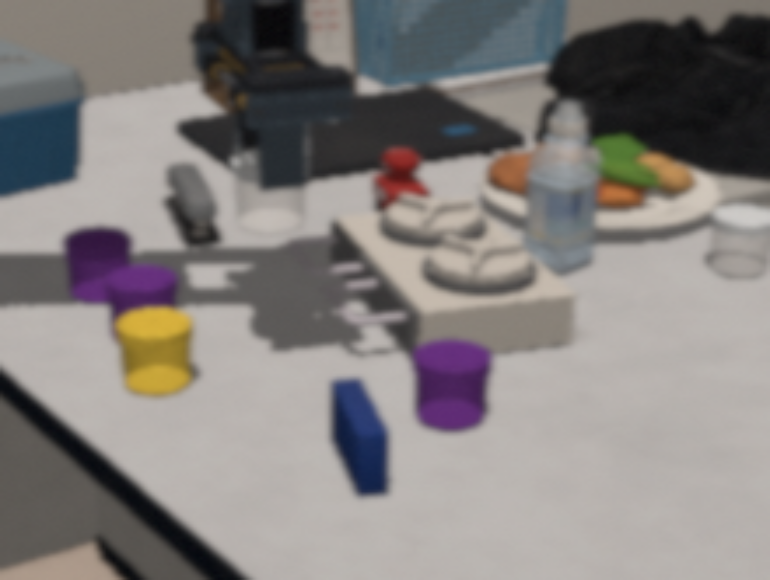

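Request:
play_rows(
  motion=[
    [0.015,-0.025,0,0,0.4],
    [0.035,-0.05,0,0,0.4],
    [0.06,-0.08,0,0,0.4],
    [0.08,-0.11,0,0,0.4],
    [0.1,-0.14,0,0,0.4],
    [0.125,-0.17,0,0,0.4],
    [0.145,-0.195,0,0,0.4],
    [0.16,-0.21,0,0,0.4],
  ],
)

```text
time_s: 5.75
ee_pos: [617.6, -361.1, 148.7]
ee_rot: [-1.7, 89.8, 162.2]
force: [-0.1, 0.4, -0.4]
gripper_width: 53.2
```

Request:
play_rows(
  motion=[
    [0,0,0,0,0.4],
    [0,0,-0.025,0,0.4],
    [0,0,-0.055,0,0.4],
    [0,0,-0.085,0,0.4],
    [0,0,-0.105,0,0.4],
    [0,0,-0.12,0,0.4],
    [0,0,-0.125,0,0.4],
    [0,0,-0.125,0,0.4],
  ],
)

```text
time_s: 6.42
ee_pos: [615.6, -357.1, 24.6]
ee_rot: [-17.2, 89.7, 146.8]
force: [-0.0, 0.3, -0.8]
gripper_width: 53.0
```

```bash
python3 st.py
```

```text
6.4167 [ 615.6 -357.1   24.6] -106.02 [-31.   37.5  81.3   0.   61.4  75. ] [-0.21 -1.32 -2.28 -0.75 -0.15  0.06] [-0.   0.3 -0.8] [ 0.06  0.05 -0.01] 53.0
```

Request:
play_rows(
  motion=[
    [0,0,0,0,0.4],
    [0,0,-0.001,0,0.4],
    [0,0,-0.0015,0,0.4],
    [0,0,-0.002,0,0.4],
    [0,0,-0.002,0,0.4],
    [0,0,-0.002,0,0.4],
    [0,0,-0.002,0,0.4],
    [0,0,-0.002,0,0.4],
  ],
)

```text
time_s: 7.08
ee_pos: [617.4, -358.7, 25.2]
ee_rot: [145.0, 90.0, -51.1]
force: [-0.2, 0.3, -1.5]
gripper_width: 52.7
```

Request:
play_rows(
  motion=[
    [0,0,-0.001,0,0.4],
    [0,0,-0.002,0,0.4],
    [0,0,-0.003,0,0.4],
    [0,0,-0.003,0,0.4],
    [0,0,-0.003,0,0.4],
    [0,0,-0.003,0,0.4],
    [0,0,-0.003,0,0.4],
    [0,0,-0.003,0,0.4],
  ],
)

```text
time_s: 7.75
ee_pos: [617.6, -358.8, 22.5]
ee_rot: [159.2, 90.0, -36.8]
force: [-0.2, -0.0, 4.3]
gripper_width: 53.1
```

Contact with the desk (+4.3 N). Release and lift.

Request:
play_rows(
  motion=[
    [0,0,0,0,0.65],
    [0,0,0,0,0.85],
    [0,0,0,0,1],
    [0,0,0,0,1],
    [0,0,0,0,1],
    [0,0,0.015,0,1],
    [0,0,0.045,0,1],
    [0,0,0.08,0,1],
  ],
)

```text
time_s: 8.42
ee_pos: [615.7, -357.7, 100.2]
ee_rot: [-14.3, 89.6, 149.7]
force: [0.4, -0.4, 0.1]
gripper_width: 91.2
```

Request:
play_rows(
  motion=[
    [0,0,0.035,0,1],
    [0,0,0.07,0,1],
    [-0.02,0.03,0.1,0,1],
    [-0.04,0.06,0.12,0,1],
    [-0.06,0.09,0.12,0,1],
    [-0.08,0.12,0.12,0,1],
    [-0.1,0.15,0.12,0,1],
    [-0.12,0.17,0.12,0,1],
  ],
)

```text
time_s: 9.08
ee_pos: [495.9, -186.2, 222.3]
ee_rot: [-91.3, 90.0, 72.7]
force: [-0.1, -0.4, 0.4]
gripper_width: 91.1
```

```bash
python3 look.py w2; python3 -c "
from h import *
f=grab_frame('top');cv2.imwrite('pics/top2.png',cv2.resize(f['img'][130:330,190:400],None,fx=3.6,fy=2.9))"
```

```text
9.0833 [ 495.9 -186.2  222.3] -105.98 [-21.9  13.   92.1   0.   74.9  84.1] [-0.1 -0.4  0.4] 91.1
medicine_box 0.65 [222.6  87.8] [ 636.7 -143.7    0. ]
medicine_box 0.44 [87.4 72.6] [703.3  21.    0. ]
cap_left 0.27 [389.  53.] [ 607.4 -334.9   78. ]
handle_left 0.87 [181.3 179.7] [538.9 -62.6  42. ]
handle_right 0.86 [264.8 179.4] [ 509.7 -166.4   42. ]
handle_right 0.19 [85.9 72.4] [ 6.9e+02 -3.0e-01  4.2e+01]
cup 0.85 [228.2 271. ] [381.3 -65.1   0. ]
cup 0.83 [378.2 149.1] [ 500.9 -326.6    0. ]
```

View pics/w2.png

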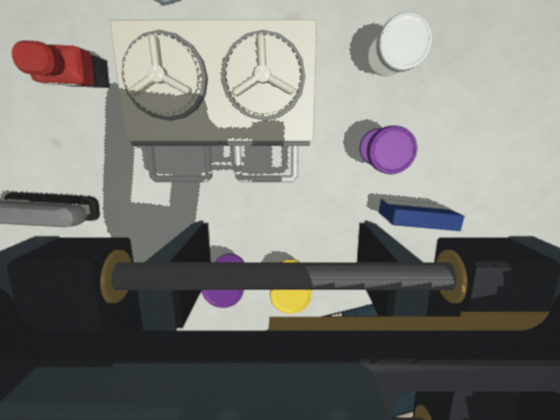

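View pics/top2.png

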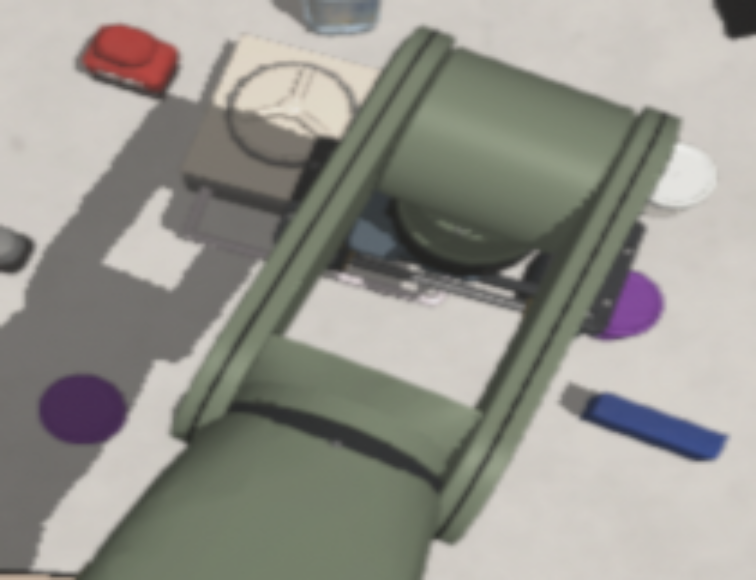

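```bash
python3 - <<'E'
from h import *
f=wr()
im=f["img"];cv2.imwrite("pics/w2z.png",cv2.resize(im[10:200,100:330],None,fx=3.4,fy=3.1,interpolation=cv2.INTER_CUBIC))
g=lambda p,z:np.round(onz(f,p,z),1)
print(g((157,73),85),g((263,73),85),g((181,179.5),42),g((265.5,178.5),42))
E
```

```text
[656.8 -99.2  85. ] [ 626.1 -205.6   85. ] [541.7 -66.2  42. ] [ 512.8 -171.2   42. ]
```

View pics/w2z.png

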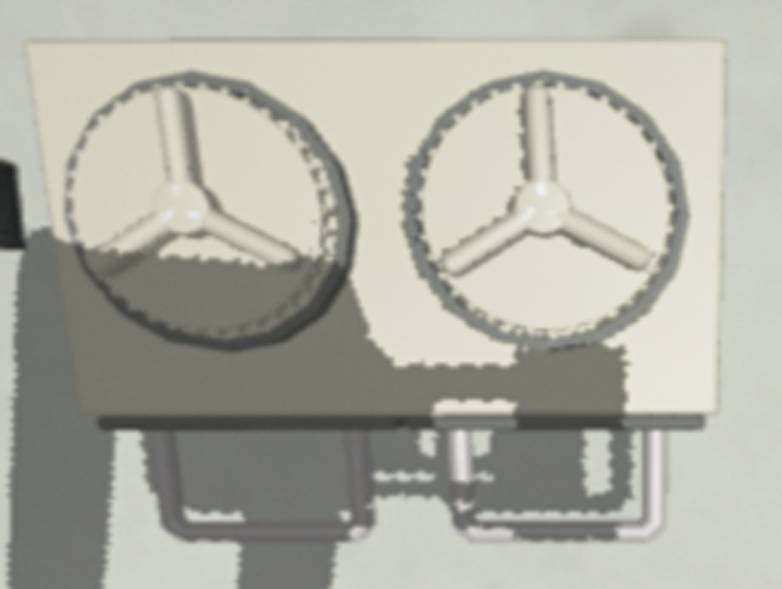

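```bash
python3 - <<'E'
from h import *
f=wr()
g=lambda p,z:np.round(onz(f,p,z),1)
print(np.round(sensors.state()["ee_pos"],1))
for z in (78,88):print(g((154.4,76.1),z),g((259.4,77.1),z))
print(g((178.9,179.4),42),g((263.8,179),42))
c=lambda x,y:(x/3.4+100,y/3.1+10)
print("top corners",g(c(27,42),58),g(c(725,40),58),g(c(82,412),58),g(c(717,412),58))
print("collar top L/R centre z69",g(c(211,211),69),g(c(547,209),69))
for k in("cap_left","cap_right","handle_left","handle_right"):
    for r in finder.spot_point(f,k): print(k,round(r["conf"],2),np.round(r["point"],1))
E
```

```text
[ 497.9 -189.4  221.7]
[656.4 -93.   78. ] [ 624.3 -200.5   78. ]
[653.7 -96.4  88. ] [ 622.6 -200.8   88. ]
[542.4 -63.6  42. ] [ 512.6 -168.8   42. ]
top corners [724.9 -57.9  58. ] [ 663.7 -272.3   58. ] [602.8 -22.9  58. ] [ 541.  -237.4   58. ]
collar top L/R centre z69 [654.6 -97.2  69. ] [ 625.1 -201.8   69. ]
handle_left 0.88 [181.7 183.6]
handle_right 0.79 [263.4 180.4]
```

Request:
play_rows(
  motion=[
    [0.005,0.005,-0.01,0.12,0.33],
    [0.01,0.01,-0.02,0.24,0.33],
    [0.0135,0.02,-0.03,0.36,0.33],
    [0.0135,0.0205,-0.04,0.48,0.33],
    [0.0135,0.0205,-0.05,0.6,0.33],
    [0.0135,0.0205,-0.06,0.72,0.33],
    [0.0135,0.0205,-0.07,0.84,0.33],
    [0.0135,0.0205,-0.08,0.96,0.33],
  ],
)

```text
time_s: 10.45
ee_pos: [510.9, -168.2, 141.6]
ee_rot: [89.7, 90.0, -51.0]
force: [0.6, -0.1, 0.3]
gripper_width: 40.5
```

Request:
play_rows(
  motion=[
    [0,0,-0.005,0.12,0.33],
    [0,0,-0.01,0.24,0.33],
    [0,0,-0.02,0.36,0.33],
    [0,0,-0.02,0.48,0.33],
    [0,0,-0.02,0.61,0.33],
    [0,0,-0.02,0.61,0.33],
    [0,0,-0.02,0.61,0.33],
    [0,0,-0.02,0.61,0.33],
  ],
)

```text
time_s: 11.12
ee_pos: [511.0, -168.2, 122.2]
ee_rot: [91.1, 90.0, -15.2]
force: [-0.1, -0.6, -0.4]
gripper_width: 30.2
```

```bash
python3 st.py; python3 look.py w3
```

```text
11.1167 [ 511.  -168.2  122.2] -16.23 [-19.5  17.9 100.3   0.   61.7  -3.2] [-0.06 -0.12  0.02 -0.04  0.01 -0.6 ] [-0.1 -0.6 -0.4] [-0.03 -0.08 -0.03] 30.2
11.1167 [ 511.  -168.2  122.2] -16.23 [-19.5  17.9 100.3   0.   61.7  -3.2] [-0.1 -0.6 -0.4] 30.2
medicine_box 0.7 [389.7 141.8] [ 635.  -145.8    0. ]
cap_right 0.36 [280.7 202.5] [ 511.8 -158.4   78. ]
handle_left 0.86 [279.8  83.5] [538.5 -63.8  42. ]
handle_right 0.76 [282.2 205.8] [ 509.5 -170.6   42. ]
cup 0.86 [113.9  35.3] [397.5  28.6   0. ]
cup 0.81 [148.1 222.1] [ 355. -157.    0.]
```

View pics/w3.png

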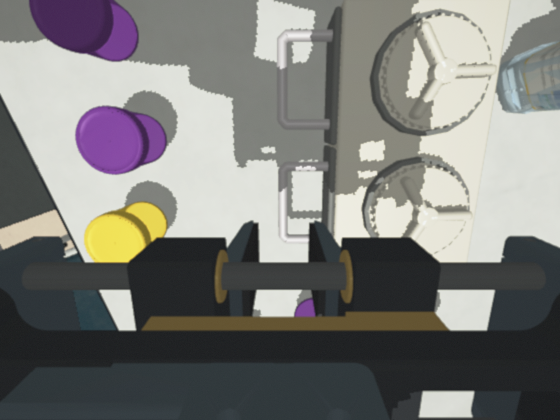

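Request:
play_rows(
  motion=[
    [0,0,-0.02,0,0.33],
    [0,0,-0.045,0,0.33],
    [0,0,-0.065,0,0.33],
    [0,0,-0.085,0,0.33],
    [0,0,-0.098,0,0.33],
    [0,0,-0.098,0,0.33],
    [0,0,-0.098,0,0.33],
    [0,0,-0.098,0,0],
  ],
  squeeze=20,
)

```text
time_s: 12.13
ee_pos: [511.7, -168.5, 25.0]
ee_rot: [86.9, 89.9, -19.2]
force: [0.6, 0.1, -0.6]
gripper_width: 25.8
```

Request:
play_rows(
  motion=[
    [0,0,0,0,0],
    [0,0,0,0,0],
    [0,0,0,0,0],
    [-0.001,0.0003,0,0,0],
    [-0.002,0.0006,0,0,0],
    [-0.004,0.0011,0,0,0],
    [-0.006,0.0017,0,0,0],
    [-0.008,0.0023,0,0,0],
  ],
)

```text
time_s: 12.8
ee_pos: [502.5, -165.8, 24.1]
ee_rot: [-90.1, 90.0, 163.8]
force: [-0.2, -0.4, -0.9]
gripper_width: 0.6
```

```bash
python3 st.py
```

```text
12.8 [ 502.5 -165.8   24.1] -16.08 [-19.5  23.5 108.5  -0.   48.1  -3.4] [-0.11 -1.9   3.45 -0.05 -1.56 -0.17] [-0.2 -0.4 -0.9] [-0.07 -0.06 -0.08] 0.6
```

```bash
python3 look.py w4; python3 -c "
from h import *
f=grab_frame('side');cv2.imwrite('pics/s4.png',cv2.resize(f['img'][130:330,180:400],None,fx=3.5,fy=2.9))"
```

```text
12.8 [ 502.5 -165.8   24.1] -16.08 [-19.5  23.5 108.5  -0.   48.1  -3.4] [-0.2 -0.4 -0.9] 0.6
medicine_box 0.79 [446.3 148.8] [ 633.4 -145.8    0. ]
cap_left 0.39 [461.9 382.1] [ 583.6 -267.7   78. ]
handle_left 0.61 [297.6  54.8] [540.6 -63.   42. ]
cup 0.95 [103.4 257.9] [ 353.8 -155.8    0. ]
cup 0.76 [ 93.1 146.3] [384.4 -72.2   0. ]
```

View pics/w4.png

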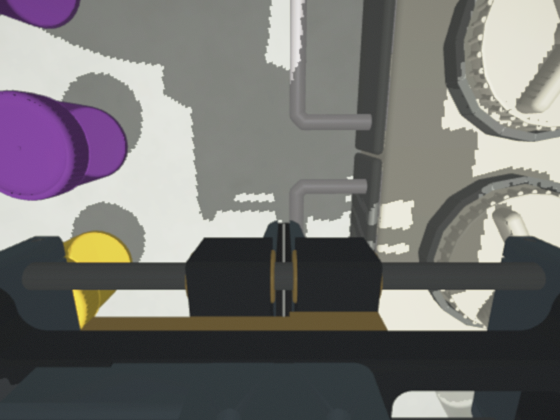

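View pics/s4.png

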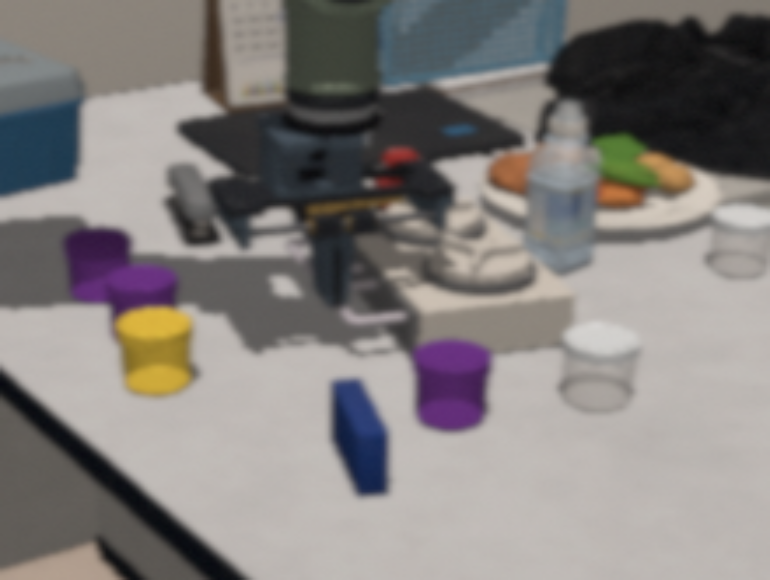

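```bash
python3 - <<'E'
from h import *
im=cv2.imread("pics/w4.png")
cv2.imwrite("pics/w4z.png",cv2.resize(im[160:330,220:380],None,fx=4.5,fy=3.5,interpolation=cv2.INTER_CUBIC))
s=sensors.state()
f=wr();R,p=tool(s)
for d in (0,19,40):
  for y in (0,4.7,9,13.5):
    print(d,y,proj(f,p-R[:,0]*d+R[:,1]*y).round(0), proj(f,p-R[:,0]*d+R[:,1]*y-R[:,2]*16).round(0))
E
```

```text
0 0 [[283. 231.]] [[283. 209.]]
0 4.7 [[290. 231.]] [[290. 209.]]
0 9 [[296. 231.]] [[296. 209.]]
0 13.5 [[302. 231.]] [[302. 209.]]
19 0 [[283. 241.]] [[283. 217.]]
19 4.7 [[290. 241.]] [[290. 217.]]
19 9 [[297. 241.]] [[297. 217.]]
19 13.5 [[304. 241.]] [[304. 217.]]
40 0 [[283. 254.]] [[283. 228.]]
40 4.7 [[291. 254.]] [[291. 228.]]
40 9 [[299. 254.]] [[299. 228.]]
40 13.5 [[306. 254.]] [[307. 228.]]
```

View pics/w4z.png

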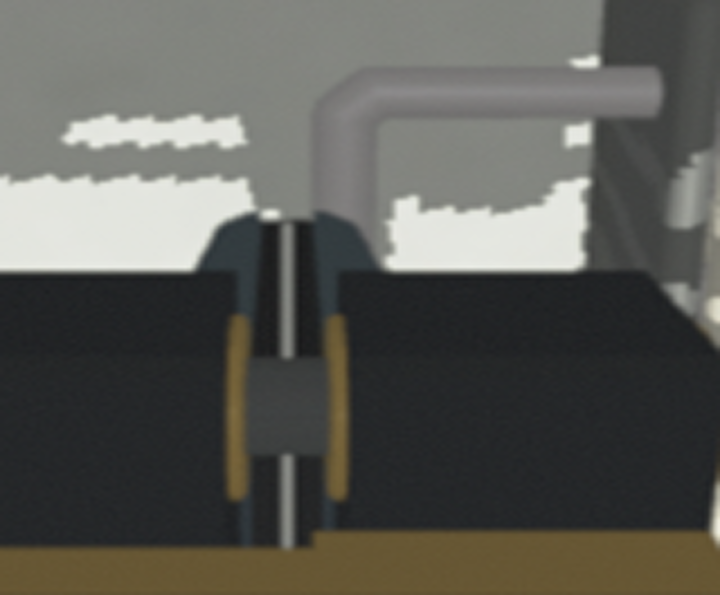

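Request:
play_rows(
  motion=[
    [0,0,0.02,0,0],
    [0,0,0.05,0,0],
    [0,0,0.08,0,0],
    [0.009,-0.0025,0.09,0,0.3],
    [0.009,-0.0025,0.09,0,0.33],
    [0.009,-0.0025,0.09,0,0.33],
    [0.009,-0.0025,0.09,0,0.33],
    [0.009,-0.0025,0.09,0,0.33],
  ],
)

```text
time_s: 13.92
ee_pos: [510.4, -167.9, 112.4]
ee_rot: [-93.1, 89.8, 160.9]
force: [-0.2, 0.6, -0.2]
gripper_width: 28.8
```

```bash
python3 look.py w5;python3 - <<'E'
import cv2
im=cv2.imread("pics/w5.png")
cv2.imwrite("pics/w5z.png",cv2.resize(im[120:330,200:380],None,fx=4.2,fy=2.8,interpolation=cv2.INTER_CUBIC))
E
```

```text
13.9167 [ 510.4 -167.9  112.4] -16.09 [-19.4  18.5 101.   -0.   60.7  -3.3] [-0.2  0.6 -0.2] 28.8
medicine_box 0.82 [396.1 142.5] [ 636.7 -146.     0. ]
handle_left 0.76 [281.5  81.9] [538.8 -63.8  42. ]
handle_right 0.55 [283.4 205.5] [ 510.5 -167.7   42. ]
cup 0.74 [144.2 222.5] [ 354.7 -154.5    0. ]
cup 0.67 [140.2 141.2] [385.  -72.2   0. ]
```

View pics/w5z.png

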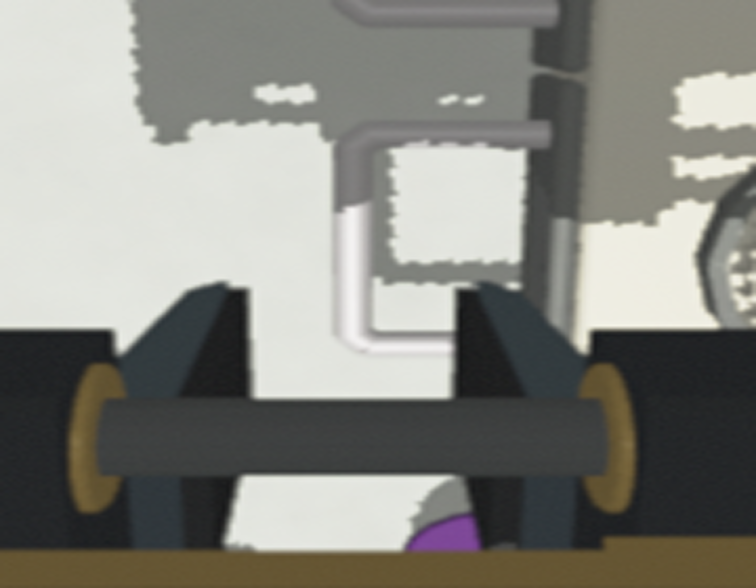

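Request:
play_rows(
  motion=[
    [0.001,0,-0.02,0,0.33],
    [0.001,0,-0.045,0,0.33],
    [0.001,0,-0.065,0,0.33],
    [0.001,0,-0.08,0,0.33],
    [0.001,0,-0.089,0,0.33],
    [0.001,0,-0.089,0,0.33],
    [0.001,0,-0.089,0,0.33],
    [0.001,0,-0.089,0,0.33],
  ],
)

```text
time_s: 14.93
ee_pos: [513.7, -168.7, 26.0]
ee_rot: [86.6, 89.9, -19.5]
force: [1.1, -0.6, -1.3]
gripper_width: 30.4
```

```bash
python3 look.py w6;python3 - <<'E'
import cv2
im=cv2.imread("pics/w6.png")
cv2.imwrite("pics/w6z.png",cv2.resize(im[120:330,200:380],None,fx=4.2,fy=2.8,interpolation=cv2.INTER_CUBIC))
E
```

```text
14.9333 [ 513.7 -168.7   26. ] -16.08 [-19.4  24.1 106.9  -0.   48.8  -3.3] [ 1.1 -0.6 -1.3] 30.4
medicine_box 0.68 [428.9 150.4] [ 633.2 -146.8    0. ]
handle_left 0.89 [276.2  54.6] [540.6 -62.1  42. ]
handle_right 0.57 [279.9 237.2] [ 512.2 -166.7   42. ]
cup 0.98 [ 90.7 260.2] [ 353.  -158.2    0. ]
cup 0.67 [448.9 380.1] [ 618.1 -360.2    0. ]
```

View pics/w6z.png

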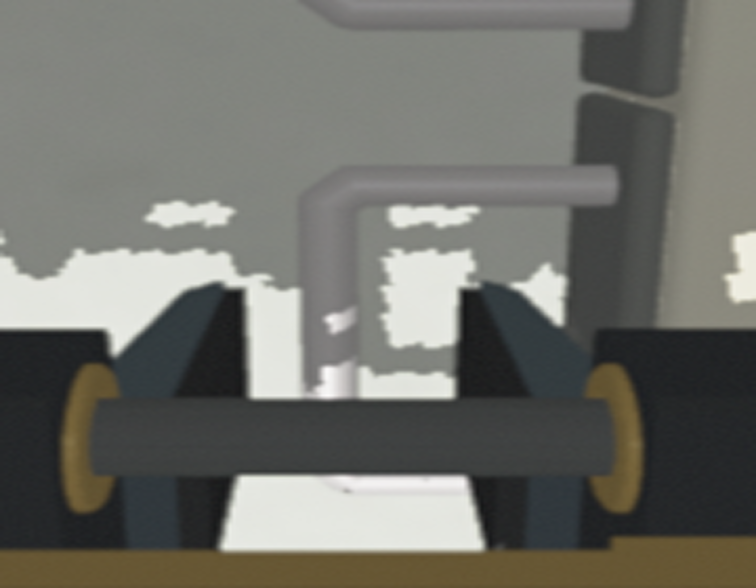

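Request:
play_rows(
  motion=[
    [0,0,0,0,0],
    [0,0,0,0,0],
    [0,0,0,0,0],
    [0,0,0,0,0],
    [0,0,0,0,0],
    [0,0,0,0,0],
    [0,0,0,0,0],
    [0,0,0,0,0],
  ],
  squeeze=20,
)

```text
time_s: 15.95
ee_pos: [512.8, -168.4, 25.0]
ee_rot: [66.6, 90.0, -39.5]
force: [-0.3, -0.0, -0.3]
gripper_width: 0.6
```

```bash
python3 st.py; python3 look.py w7;python3 - <<'E'
import cv2
im=cv2.imread("pics/w7.png")
cv2.imwrite("pics/w7z.png",cv2.resize(im[120:330,200:380],None,fx=4.2,fy=2.8,interpolation=cv2.INTER_CUBIC))
E
```

```text
15.95 [ 512.8 -168.4   25. ] -16.08 [-19.4  24.2 107.   -0.   48.8  -3.3] [-0.05  0.02 -0.09  0.07 -0.07 -0.05] [-0.3 -0.  -0.3] [ 0.02 -0.1  -0.02] 0.6
15.95 [ 512.8 -168.4   25. ] -16.08 [-19.4  24.2 107.   -0.   48.8  -3.3] [-0.3 -0.  -0.3] 0.6
medicine_box 0.8 [431.7 149.8] [ 633.7 -146.3    0. ]
cap_right 0.7 [450.6 380.6] [ 588.  -268.5   78. ]
handle_left 0.7 [274.5  59.8] [538.  -64.3  42. ]
handle_right 0.61 [282.  240.4] [ 512.1 -168.6   42. ]
cup 0.71 [449.6 381.2] [ 617.1 -359.7    0. ]
cup 0.59 [ 94.  256.4] [ 356.7 -155.3    0. ]
```

View pics/w7z.png

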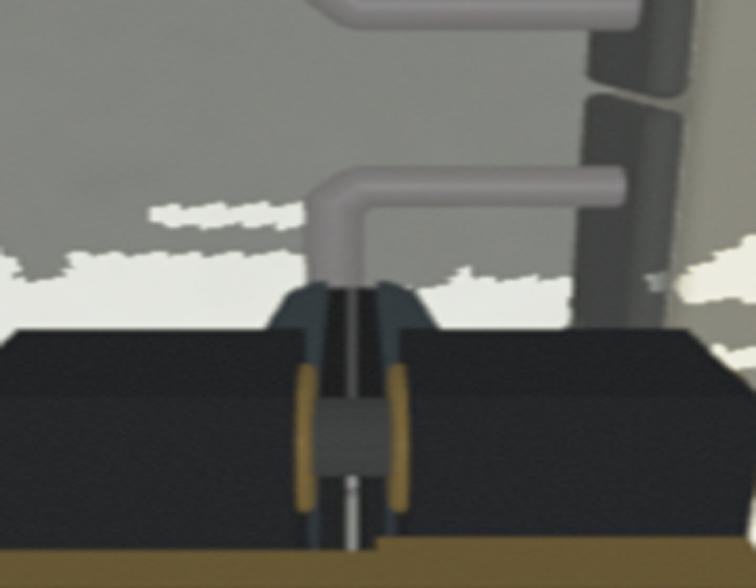

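```bash
python3 - <<'E'
from h import *
f=grab_frame("side");s=sensors.state();R,p=tool(s);print(p)
im=f["img"].copy()
q=lambda X:tuple(((proj(f,X)[0]-[200,180])*[5,5]).astype(int))
z=cv2.resize(im[180:300,200:350],None,fx=5,fy=5,interpolation=cv2.INTER_CUBIC)
for d,c in((0,(0,0,255)),(19,(0,255,0)),(79,(255,0,0))): cv2.circle(z,q(p-R[:,0]*d),4,c,-1)
yaw=np.radians(-16);xb=np.array([np.cos(yaw),np.sin(yaw),0]);v=np.array([-xb[1],xb[0],0])
for zz,c in((42,(0,255,255)),(20,(255,0,255))):
  hR=np.array([512,-168.5,zz]);cv2.line(z,q(hR-36*v),q(hR+36*v),c,1);cv2.line(z,q(hR-36*v),q(hR-36*v+42*xb),c,1)
cv2.imwrite("pics/s7.png",z)
E
```

```text
[ 512.84836473 -168.37222583   25.07225866]
```

View pics/s7.png

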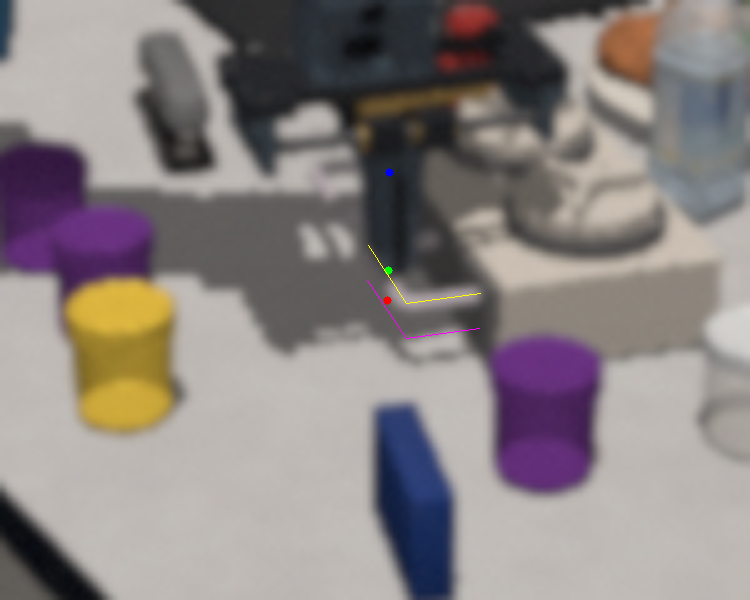

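Request:
play_rows(
  motion=[
    [0,0,0,0,0.33],
    [0,0,0,0,0.33],
    [0,0,0,0,0.33],
    [0,0,0,0,0.33],
    [0,0,-0.003,0,0.33],
    [0,0,-0.007,0,0.33],
    [0,0,-0.012,0,0.33],
    [0,0,-0.012,0,0.33],
  ],
)

```text
time_s: 17.02
ee_pos: [511.9, -168.1, 11.8]
ee_rot: [-93.1, 89.9, 160.8]
force: [0.0, -0.4, -0.1]
gripper_width: 30.1
```

Request:
play_rows(
  motion=[
    [0,0,0,0,0],
    [0,0,0,0,0],
    [0,0,0,0,0],
    [0,0,0,0,0],
    [0,0,0,0,0],
    [0,0,0,0,0],
    [0,0,0,0,0],
    [0,0,0,0,0],
  ],
)

```text
time_s: 17.68
ee_pos: [510.2, -167.6, 12.9]
ee_rot: [-90.6, 89.7, 163.3]
force: [-4.6, 1.8, 3.0]
gripper_width: 8.7
```

Request:
play_rows(
  motion=[
    [0,0,0,0,0],
    [-0.001,0.0003,0,0,0],
    [-0.002,0.0006,0,0,0],
    [-0.004,0.0011,0,0,0],
    [-0.006,0.0017,0,0,0],
    [-0.007,0.002,0,0,0],
    [-0.008,0.0023,0,0,0],
    [-0.008,0.0023,0,0,0],
  ],
)

```text
time_s: 18.35
ee_pos: [505.1, -166.1, 13.1]
ee_rot: [88.9, 90.0, -17.1]
force: [1.8, 0.5, -2.7]
gripper_width: 8.4
```

```bash
python3 st.py; python3 look.py w8
```

```text
18.35 [ 505.1 -166.1   13.1] -16.08 [-19.4  24.5 108.8   0.   46.7  -3.4] [-0.06  0.09 -0.17 -0.01  0.2   0.01] [ 1.8  0.5 -2.7] [-0.06 -0.3   0.04] 8.4
18.35 [ 505.1 -166.1   13.1] -16.08 [-19.4  24.5 108.8   0.   46.7  -3.4] [ 1.8  0.5 -2.7] 8.4
medicine_box 0.95 [451. 153.] [ 633.2 -147.7    0. ]
cap_left 0.7 [468.9 394. ] [ 584.1 -264.3   78. ]
cap_left 0.37 [452.4 149.6] [ 593.6 -128.2   78. ]
handle_left 0.96 [293.1  50.7] [540.3 -63.1  42. ]
handle_left 0.74 [453.  149.1] [ 612.8 -136.1   42. ]
handle_right 0.69 [283.6 249.9] [ 504.9 -168.1   42. ]
handle_right 0.48 [467.8 394.1] [ 599.5 -309.4   42. ]
cup 0.91 [466.8 391.9] [ 617.8 -359.4    0. ]
cup 0.68 [ 81.  145.4] [386. -71.   0.]
```

View pics/w8.png

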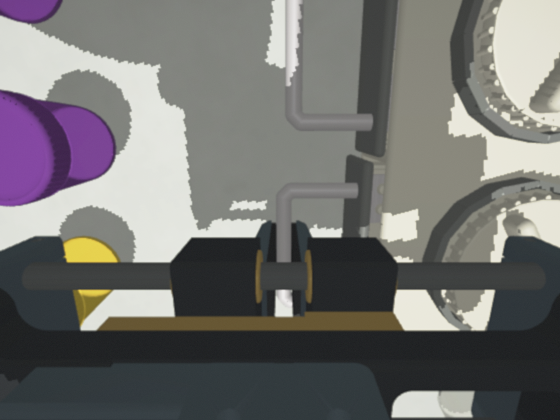

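Request:
play_rows(
  motion=[
    [-0.008,0.0023,0,0,0],
    [-0.018,0.005,0,0,0],
    [-0.028,0.008,0,0,0],
    [-0.038,0.011,0,0,0],
    [-0.047,0.0135,0,0,0],
    [-0.054,0.0155,0,0,0],
    [-0.058,0.0166,0,0,0],
    [-0.058,0.0166,0,0,0],
  ],
)

```text
time_s: 19.37
ee_pos: [444.7, -148.8, 13.0]
ee_rot: [-91.7, 89.8, 162.3]
force: [-1.4, 0.5, -0.3]
gripper_width: 8.4
```

Request:
play_rows(
  motion=[
    [-0.0015,0.0004,0,0,0],
    [-0.003,0.0009,0,0,0],
    [-0.0045,0.0013,0,0,0],
    [-0.006,0.0017,0,0,0],
    [-0.0075,0.002,0,0,0],
    [-0.0085,0.0024,0,0,0],
    [-0.0085,0.0024,0,0,0],
    [-0.0085,0.0024,0,0,0],
  ],
)

```text
time_s: 20.03
ee_pos: [443.2, -148.5, 13.3]
ee_rot: [89.7, 89.4, -16.4]
force: [9.5, -1.8, -12.1]
gripper_width: 8.3
```

Request:
play_rows(
  motion=[
    [0.001,0,0,0,0.15],
    [0.001,0,0,0,0.33],
    [0.001,0,0,0,0.33],
    [0.001,0,0,0,0.33],
    [0.001,0,0.02,0,0.33],
    [0.001,0,0.05,0,0.33],
    [0.001,0,0.09,0,0.33],
    [0.001,0,0.12,-0.08,0.22],
  ],
)

```text
time_s: 20.7
ee_pos: [439.1, -147.0, 135.4]
ee_rot: [86.1, 90.0, -24.6]
force: [-0.1, 0.5, -0.5]
gripper_width: 25.9
```

Request:
play_rows(
  motion=[
    [0.02,0.005,0.02,-0.12,0.22],
    [0.04,0.01,0.04,-0.24,0.22],
    [0.06,0.015,0.06,-0.36,0.22],
    [0.08,0.02,0.07,-0.48,0.22],
    [0.1,0.025,0.07,-0.6,0.22],
    [0.11,0.03,0.07,-0.72,0.22],
    [0.11,0.03,0.07,-0.84,0.22],
    [0.11,0.03,0.07,-0.96,0.22],
  ],
)

```text
time_s: 21.37
ee_pos: [549.3, -116.6, 202.7]
ee_rot: [-23.0, 89.9, 171.0]
force: [0.2, 0.9, -0.5]
gripper_width: 20.1
```

Request:
play_rows(
  motion=[
    [0,0,0,-0.12,0.22],
    [0,0,0,-0.24,0.22],
    [0,0,0,-0.36,0.22],
    [0,0,0,-0.48,0.22],
    [0,0,0,-0.53,0.22],
    [0,0,0,-0.53,0.22],
    [0,0,0,-0.53,0.22],
    [0,0,0,-0.53,0.22],
  ],
)

```text
time_s: 22.03
ee_pos: [549.0, -117.0, 203.0]
ee_rot: [16.3, 90.0, -179.7]
force: [-0.5, -0.6, -0.7]
gripper_width: 20.5
```

```bash
python3 st.py; python3 look.py w9
```

```text
22.0333 [ 549. -117.  203.] -105.97 [-13.2  16.6  90.   -0.   73.5  92.8] [ 0.    0.   -0.17  0.15 -0.04  0.36] [-0.5 -0.6 -0.7] [ 0.06  0.04 -0.03] 20.5
22.0333 [ 549. -117.  203.] -105.97 [-13.2  16.6  90.   -0.   73.5  92.8] [-0.5 -0.6 -0.7] 20.5
medicine_box 0.93 [285.  110.8] [ 637.8 -145.9    0. ]
cap_right 0.4 [103.6 225.3] [570.6  89.9  78. ]
handle_left 0.61 [241.7 207.4] [539.4 -61.2  42. ]
cup 0.88 [437.  172.6] [ 503.8 -322.8    0. ]
cup 0.82 [456.1  78.5] [ 615.9 -363.5    0. ]
```

View pics/w9.png

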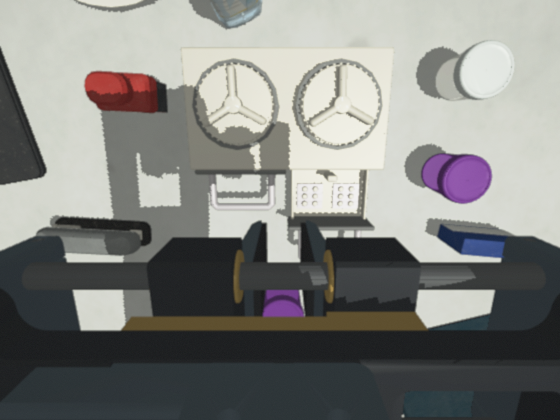

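```bash
python3 - <<'E'
from h import *
f=wr()
im=f["img"];cv2.imwrite("pics/w9z.png",cv2.resize(im[40:240,170:400],None,fx=3.4,fy=3,interpolation=cv2.INTER_CUBIC))
g=lambda p,z:np.round(onz(f,p,z),1)
for z in (78,88):print(z,g((233,103),z),g((343,103),z))
E
```

```text
78 [656.4 -95.   78. ] [ 625.1 -204.2   78. ]
88 [655.2 -96.3  88. ] [ 624.8 -202.1   88. ]
```

View pics/w9z.png

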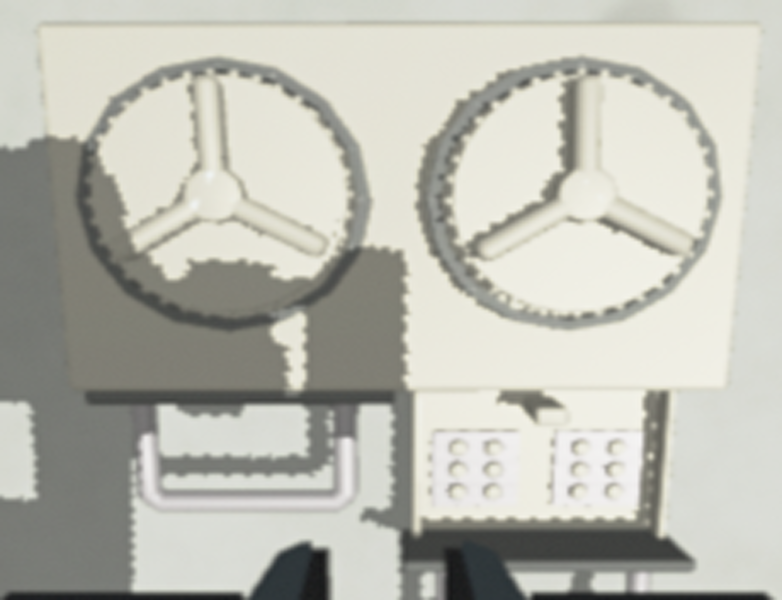

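Request:
play_rows(
  motion=[
    [0.03,0.004,0,0,0.22],
    [0.06,0.008,0,0,0.22],
    [0.09,0.012,0,0,0.22],
    [0.1215,0.016,0,0,0.22],
    [0.1215,0.016,-0.03,0,0.22],
    [0.1215,0.016,-0.06,0,0.22],
    [0.1215,0.016,-0.08,0,0.22],
    [0.1215,0.016,-0.08,0,0.22],
  ],
)

```text
time_s: 23.1
ee_pos: [667.6, -100.4, 117.4]
ee_rot: [7.1, 89.4, 171.1]
force: [0.1, 0.8, 0.7]
gripper_width: 20.1
```

```bash
python3 st.py; python3 - <<'E'
from h import *
f=wr();g=f["img"];cv2.imwrite("pics/w10.png",g)
f=grab_frame("side");s=sensors.state();R,p=tool(s)
q=lambda X:tuple(((proj(f,X)[0]-[230,130])*5).astype(int))
z=cv2.resize(f["img"][130:250,230:380],None,fx=5,fy=5,interpolation=cv2.INTER_CUBIC)
for d,c in((0,(0,0,255)),(19,(0,255,0)),(79,(255,0,0))): cv2.circle(z,q(p-R[:,0]*d),4,c,-1)
cv2.imwrite("pics/s10.png",z)
E
```

```text
23.1 [ 667.6 -100.4  117.4] -106.02 [-9.5 30.3 80.6 -0.  69.7 96.5] [-0.04 -2.38 -4.42  0.04  3.03  0.02] [0.1 0.8 0.7] [ 0.08  0.05 -0.01] 20.1
```

View pics/w10.png

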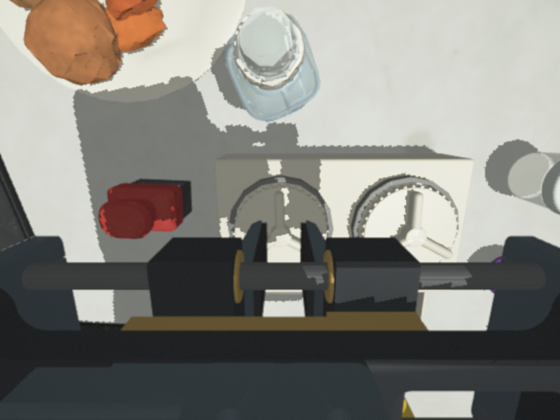

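View pics/s10.png

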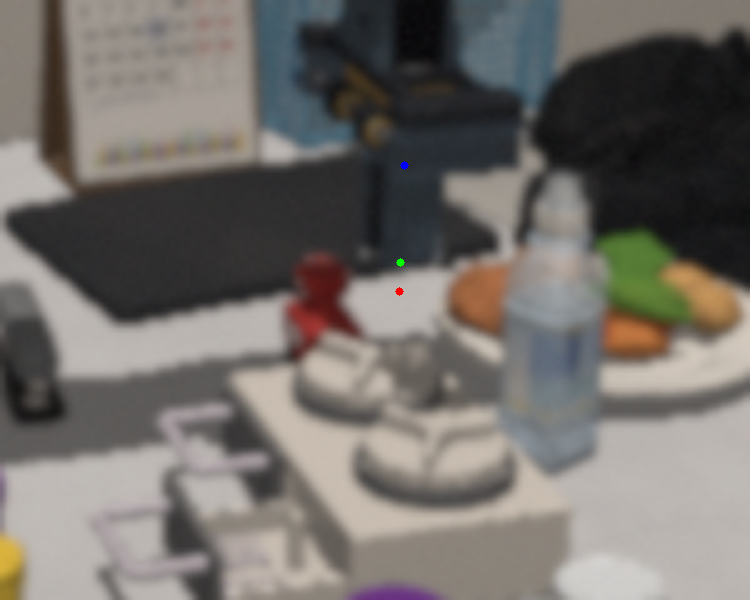

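```bash
python3 - <<'E'
from h import *
s=sensors.state();print(np.round(s["ee_pos"],1))
f=wr();im=f["img"];cv2.imwrite("pics/w10z.png",cv2.resize(im[140:330,200:380],None,fx=4.2,fy=3.1,interpolation=cv2.INTER_CUBIC))
yaw=np.radians(-16);xb=np.array([np.cos(yaw),np.sin(yaw),0]);A=np.array([655,-96.5,90.])
for r in (0,20,37): print(r,proj(f,A+r*xb).round(1))
E
```

```text
[ 670.8 -101.1  122.9]
0 [[281.8 238.1]]
20 [[281.8 214.9]]
37 [[281.7 194.5]]
```

View pics/w10z.png

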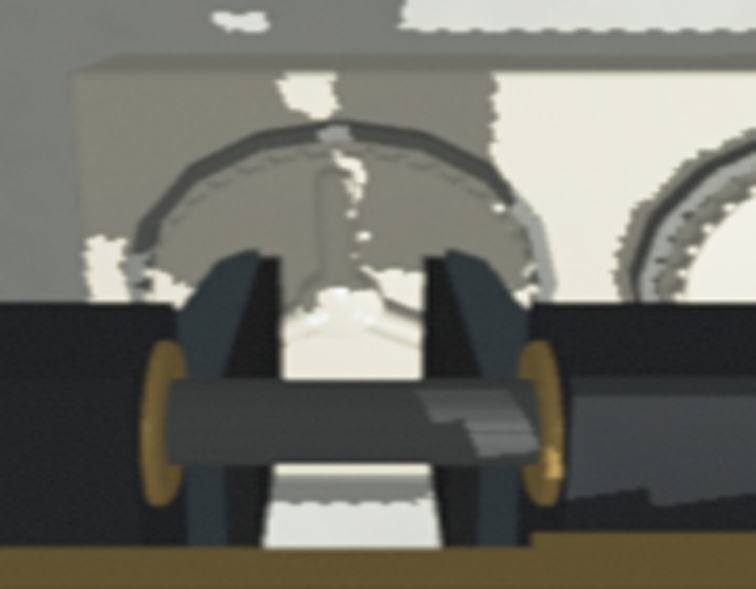

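Request:
play_rows(
  motion=[
    [0.0005,0.0018,-0.015,0,0.22],
    [0.0005,0.0018,-0.03,0,0.22],
    [0.0005,0.0018,-0.042,0,0.22],
    [0.0005,0.0018,-0.05,0,0.22],
    [0.0005,0.0018,-0.055,0,0.22],
    [0.0005,0.0018,-0.059,0,0.22],
    [0.0005,0.0018,-0.061,0,0.22],
    [0.0005,0.0018,-0.061,0,0.22],
  ],
)

```text
time_s: 23.92
ee_pos: [671.5, -99.3, 62.1]
ee_rot: [148.9, 90.0, -47.1]
force: [0.3, -0.2, 0.6]
gripper_width: 20.0
```

```bash
python3 st.py; python3 - <<'E'
from h import *
f=wr();im=f["img"];cv2.imwrite("pics/w11z.png",cv2.resize(im[140:330,200:380],None,fx=4.2,fy=3.1,interpolation=cv2.INTER_CUBIC))
E
```

```text
23.9167 [671.5 -99.3  62.1] -106.04 [-9.4 32.7 84.7 -0.  62.6 96.7] [ 0.07 -0.47 -0.42 -0.02  0.31  0.08] [ 0.3 -0.2  0.6] [ 0.09  0.06 -0.  ] 20.0
```

View pics/w11z.png

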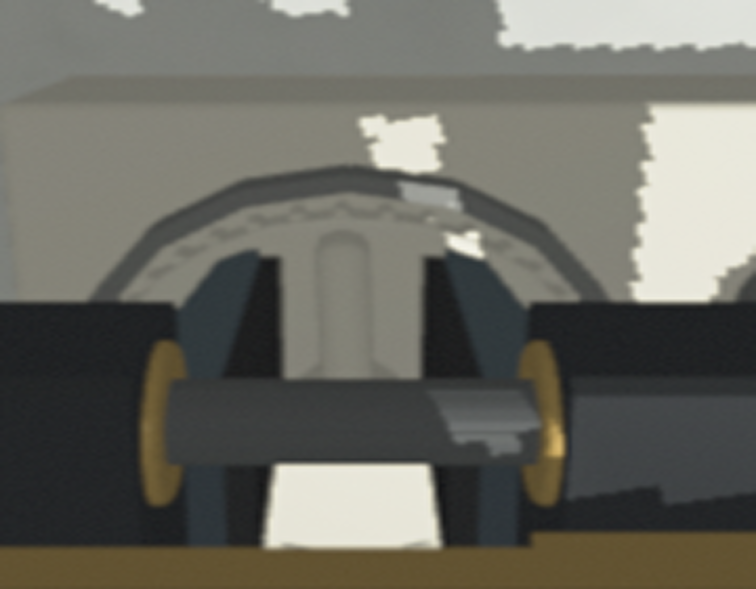

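Request:
play_rows(
  motion=[
    [0,0,-0.001,0,0.22],
    [0,0,-0.002,0,0.22],
    [0,0,-0.003,0,0.22],
    [0,0,-0.004,0,0.22],
    [0,0,-0.005,0,0.22],
    [0,0,-0.006,0,0.22],
    [0,0,-0.006,0,0.22],
    [0,0,-0.006,0,0.22],
  ],
)

```text
time_s: 24.63
ee_pos: [671.3, -99.3, 56.0]
ee_rot: [32.6, 90.0, -163.4]
force: [-0.6, 0.3, 0.6]
gripper_width: 20.0
```

Request:
play_rows(
  motion=[
    [0,0,-0.001,0,0.22],
    [0,0,-0.002,0,0.22],
    [0,0,-0.003,0,0.22],
    [0,0,-0.004,0,0.22],
    [0,0,-0.005,0,0.22],
    [0,0,-0.005,0,0.22],
    [0,0,-0.005,0,0.22],
    [0,0,-0.005,0,0.22],
  ],
)

```text
time_s: 25.3
ee_pos: [671.5, -99.3, 52.4]
ee_rot: [178.4, 90.0, -17.6]
force: [-1.8, 0.9, 5.7]
gripper_width: 20.3
```

Request:
play_rows(
  motion=[
    [0,0,-0.001,0,0.22],
    [0,0,-0.002,0,0.22],
    [0,0,-0.004,0,0.22],
    [0,0,-0.006,0,0.22],
    [0,0,-0.008,0,0.22],
    [0,0,-0.008,0,0.22],
    [0,0,-0.008,0,0.22],
    [0,0,-0.008,0,0.22],
  ],
)

```text
time_s: 25.97
ee_pos: [671.5, -99.3, 45.6]
ee_rot: [-177.2, 89.9, -13.2]
force: [-3.5, 0.3, 11.6]
gripper_width: 20.4
```

Request:
play_rows(
  motion=[
    [0,0,-0.001,0,0.22],
    [0,0,-0.002,0,0.22],
    [0,0,-0.003,0,0.22],
    [0,0,-0.004,0,0.22],
    [0,0,-0.0055,0,0.22],
    [0,0,-0.0055,0,0.22],
    [0,0,-0.0055,0,0.22],
    [0,0,-0.0055,0,0.22],
  ],
)

```text
time_s: 26.63
ee_pos: [671.7, -99.3, 42.1]
ee_rot: [-176.2, 89.9, -12.3]
force: [-5.6, 0.1, 19.4]
gripper_width: 20.0
```

Request:
play_rows(
  motion=[
    [0.0003,0.0016,0,0.1,0.22],
    [0.0004,0.0033,0,0.2,0.22],
    [0.0004,0.005,0,0.3,0.22],
    [0.0002,0.0066,0,0.4,0.22],
    [-0.0002,0.0082,0,0.5,0.22],
    [-0.0007,0.0098,0,0.6,0.22],
    [-0.0014,0.0113,0,0.7,0.22],
    [-0.0022,0.0128,0,0.8,0.22],
  ],
)

```text
time_s: 27.3
ee_pos: [670.3, -85.2, 42.2]
ee_rot: [169.3, 89.7, 19.4]
force: [-4.4, 3.7, 19.6]
gripper_width: 20.1
```

```bash
python3 st.py; python3 - <<'E'
from h import *
f=wr();im=f["img"];cv2.imwrite("pics/w12z.png",cv2.resize(im[100:330,180:400],None,fx=3.5,fy=2.6,interpolation=cv2.INTER_CUBIC))
E
```

```text
27.3 [670.3 -85.2  42.2] -59.97 [-8.3 33.4 86.6  0.1 59.7 51.6] [  1.44  -1.01   1.89  -0.    -0.81 -66.62] [-4.4  3.7 19.6] [ 0.69  1.07 -0.15] 20.1
```

View pics/w12z.png

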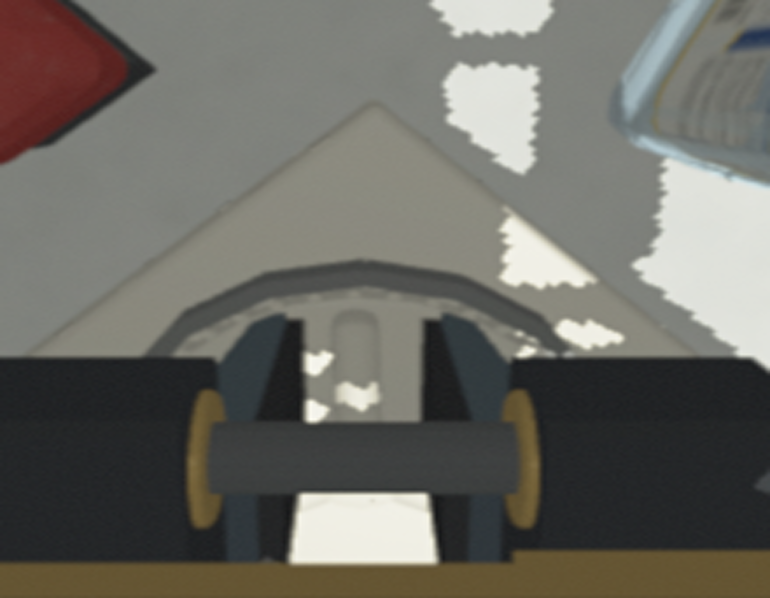

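Request:
play_rows(
  motion=[
    [-0.001,0.0014,0,0.1,0.22],
    [-0.0021,0.0026,0,0.2,0.22],
    [-0.0033,0.0037,0,0.3,0.22],
    [-0.0046,0.0048,0,0.4,0.22],
    [-0.006,0.0056,0,0.5,0.22],
    [-0.0075,0.0064,0,0.6,0.22],
    [-0.0091,0.0069,0,0.7,0.22],
    [-0.0091,0.0069,0,0.7,0.22],
  ],
)

```text
time_s: 28.02
ee_pos: [661.0, -77.1, 42.2]
ee_rot: [149.8, 89.7, 39.9]
force: [-4.5, 7.3, 19.5]
gripper_width: 20.3
```

```bash
python3 st.py; python3 - <<'E'
from h import *
f=wr();im=f["img"];cv2.imwrite("pics/w13z.png",cv2.resize(im[100:330,180:400],None,fx=3.5,fy=2.6,interpolation=cv2.INTER_CUBIC))
E
```

```text
28.0167 [661.  -77.1  42.2] -19.95 [-7.8 32.6 88.2  0.3 59.  12.1] [ 0.04  0.2  -0.37 -0.14  0.07  5.98] [-4.5  7.3 19.5] [ 1.16  1.02 -0.09] 20.3
```

View pics/w13z.png

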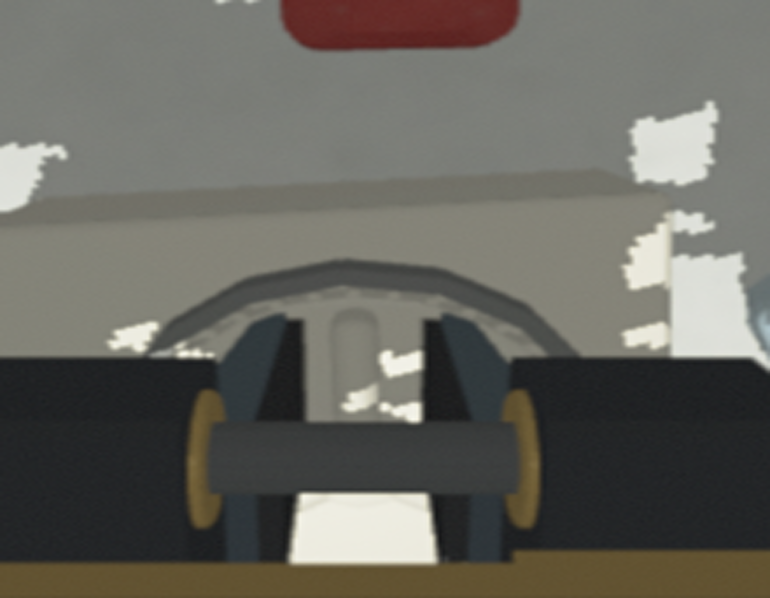

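Request:
play_rows(
  motion=[
    [0,0,0.01,0,0.22],
    [0,0,0.03,0,0.22],
    [0,0,0.06,0,0.22],
    [0,0,0.09,0,0.22],
    [-0.03,0.004,0.1,0.04,0.33],
    [-0.06,0.008,0.1,0.07,0.33],
    [-0.09,0.01,0.1,0.07,0.33],
    [-0.12,0.0135,0.1,0.07,0.33],
  ],
)

```text
time_s: 28.73
ee_pos: [538.8, -66.0, 137.8]
ee_rot: [85.5, 90.0, -20.5]
force: [0.2, -0.1, 0.0]
gripper_width: 30.4
```

Request:
play_rows(
  motion=[
    [0,0,0,0,0.33],
    [0,0,0,0,0.33],
    [0,0,0,0,0.33],
    [0,0,-0.01,0,0.33],
    [0,0,-0.02,0,0.33],
    [0,0,-0.02,0,0.33],
    [0,0,-0.02,0,0.33],
    [0,0,-0.02,0,0.33],
  ],
)

```text
time_s: 29.4
ee_pos: [540.3, -66.1, 117.0]
ee_rot: [-81.0, 90.0, 172.9]
force: [0.2, -0.4, -0.3]
gripper_width: 30.0
```

```bash
python3 look.py w14; python3 st.py
```

```text
29.4 [540.3 -66.1 117. ] -16.08 [-8.2 18.8 99.9 -0.  61.4  7.9] [ 0.2 -0.4 -0.3] 30.0
medicine_box 0.86 [380.2 237.1] [ 632.1 -143.4    0. ]
handle_left 0.65 [281.6 201.7] [539.7 -63.1  42. ]
cup 0.78 [126.8 143.1] [399.1  31.9   0. ]
cup 0.66 [151.5 234.7] [384.8 -69.2   0. ]
29.75 [540.2 -66.1 117.8] -16.08 [-8.2 18.7 99.9 -0.  61.4  7.9] [ 0.06 -0.07  0.12 -0.    0.02 -0.02] [ 0.1 -0.5 -0.4] [ 0.01 -0.11 -0.08] 30.2
```

View pics/w14.png

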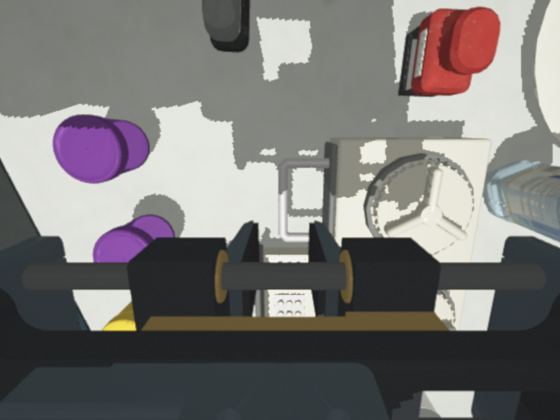

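Request:
play_rows(
  motion=[
    [0.0012,0.002,-0.02,0,0.33],
    [0.0012,0.002,-0.05,0,0.33],
    [0.0012,0.002,-0.075,0,0.33],
    [0.0012,0.002,-0.09,0,0.33],
    [0.0012,0.002,-0.1,0,0.33],
    [0.0012,0.002,-0.106,0,0.33],
    [0.0012,0.002,-0.106,0,0.33],
    [0.0012,0.002,-0.106,0,0.33],
  ],
)

```text
time_s: 30.42
ee_pos: [541.9, -64.1, 12.2]
ee_rot: [98.7, 89.9, -7.3]
force: [0.1, -0.6, -0.2]
gripper_width: 30.1
```

Request:
play_rows(
  motion=[
    [0,0,0,0,0],
    [0,0,0,0,0],
    [0,0,0,0,0],
    [0,0,0,0,0],
    [0,0,0,0,0],
    [-0.001,0.0003,0,0,0],
    [-0.004,0.0011,0,0,0],
    [-0.007,0.002,0,0,0],
  ],
)

```text
time_s: 31.08
ee_pos: [535.8, -62.4, 12.1]
ee_rot: [93.6, 89.8, -12.5]
force: [0.8, -0.9, 2.9]
gripper_width: 8.3
```

Request:
play_rows(
  motion=[
    [-0.008,0.0023,0,0,0],
    [-0.018,0.005,0,0,0],
    [-0.028,0.008,0,0,0],
    [-0.038,0.011,0,0,0],
    [-0.047,0.0135,0,0,0],
    [-0.054,0.0155,0,0,0],
    [-0.058,0.0166,0,0,0],
    [-0.058,0.0166,0,0,0],
  ],
)

```text
time_s: 31.75
ee_pos: [473.9, -44.7, 12.0]
ee_rot: [-92.4, 89.9, 161.5]
force: [-0.9, 0.9, 7.1]
gripper_width: 8.0
```

Request:
play_rows(
  motion=[
    [-0.0015,0.0004,0,0,0],
    [-0.003,0.0009,0,0,0],
    [-0.0045,0.0013,0,0,0],
    [-0.006,0.0017,0,0,0],
    [-0.0075,0.002,0,0,0],
    [-0.0085,0.0024,0,0,0],
    [-0.0085,0.0024,0,0,0],
    [-0.0085,0.0024,0,0,0],
  ],
)

```text
time_s: 32.42
ee_pos: [473.0, -44.3, 12.3]
ee_rot: [93.2, 89.3, -12.8]
force: [11.0, -5.0, -4.8]
gripper_width: 8.3
```

```bash
python3 st.py
```

```text
32.4167 [473.  -44.3  12.3] -16.04 [-6.700e+00  2.020e+01  1.168e+02 -1.000e-01  4.240e+01  9.400e+00] [ 0.02  0.08 -0.14 -0.03  0.14  0.06] [11.  -5.  -4.8] [-1.03 -2.21  0.04] 8.3
```

Request:
play_rows(
  motion=[
    [0.003,-0.001,0,0,0.15],
    [0.004,-0.001,0,0,0.33],
    [0.004,-0.001,0,0,0.33],
    [0.004,-0.001,0,0,0.33],
    [0.004,-0.001,0.02,0,0.33],
    [0.004,-0.001,0.05,0,0.33],
    [0.004,-0.001,0.09,0,0.33],
    [0.004,-0.001,0.13,0,0.33],
  ],
)

```text
time_s: 33.08
ee_pos: [469.5, -43.6, 142.0]
ee_rot: [-82.2, 89.7, 171.7]
force: [0.4, -0.0, -0.6]
gripper_width: 30.2
```

Request:
play_rows(
  motion=[
    [0,0,0.04,-0.1,0.5],
    [0,0.02,0.08,-0.2,0.5],
    [-0.01,0.05,0.12,-0.3,0.5],
    [-0.03,0.08,0.13,-0.4,0.5],
    [-0.05,0.11,0.13,-0.5,0.5],
    [-0.07,0.14,0.13,-0.6,0.5],
    [-0.09,0.17,0.13,-0.7,0.5],
    [-0.1,0.2,0.13,-0.8,0.5],
  ],
)

```text
time_s: 33.75
ee_pos: [368.2, 156.6, 271.3]
ee_rot: [-15.3, 89.9, -167.5]
force: [1.8, -0.5, 0.2]
gripper_width: 45.2
```

Request:
play_rows(
  motion=[
    [0,0.03,0,-0.12,0.5],
    [0,0.06,0,-0.24,0.5],
    [0,0.09,0,-0.36,0.5],
    [0,0.12,0,-0.48,0.5],
    [0,0.15,0,-0.6,0.5],
    [0,0.15,0,-0.7,0.5],
    [0,0.15,0,-0.77,0.5],
    [0,0.15,0,-0.77,0.5],
  ],
)

```text
time_s: 34.42
ee_pos: [370.6, 305.9, 270.6]
ee_rot: [53.0, 89.8, -143.1]
force: [-0.5, 0.2, 0.1]
gripper_width: 46.1
```

```bash
python3 st.py; python3 - <<'E'
from h import *
f=grab_frame("top");cv2.imwrite("pics/top9.png",cv2.resize(f["img"][130:330,140:400],None,fx=3,fy=3,interpolation=cv2.INTER_CUBIC))
yaw=np.radians(-16);xb=np.array([np.cos(yaw),np.sin(yaw),0])
for k,z in dict(handle_left=42,handle_right=42,cup=0,stapler=0,card_pack=0,water_bottle=0,number_stamp=0).items():
    for r in finder.spot_point(f,k)[:2]: print(k,round(r["conf"],2),np.round(r["point"],1),np.round(onz(f,r["point"],z),1))
f=wr();cv2.imwrite("pics/w20.png",f["img"])
f=grab_frame("side");cv2.imwrite("pics/s20.png",cv2.resize(f["img"][180:320,170:400],None,fx=3.3,fy=3.3,interpolation=cv2.INTER_CUBIC))
E
```

```text
34.4167 [370.6 305.9 270.6] -106.02 [ 38.2   7.3  92.5   0.   80.5 144.2] [-0.96 -0.62  0.01 -0.03 -0.17 -5.58] [-0.5  0.2  0.1] [ 0.06 -0.   -0.01] 46.1
handle_left 0.8 [243.7 242. ] [472.1 -37.4  42. ]
handle_right 0.8 [289.1 258.4] [ 438.1 -150.4   42. ]
handle_right 0.35 [229.7 157.1] [686.   12.5  42. ]
cup 0.92 [358.9 237.6] [ 504.5 -325.8    0. ]
cup 0.89 [255.6 279.5] [385.1 -70.6   0. ]
stapler 0.96 [176.5 208.5] [554.  143.2   0. ]
card_pack 0.88 [366.4 276.7] [ 407.1 -346.6    0. ]
card_pack 0.39 [311.6 180.4] [ 647.3 -199.9    0. ]
water_bottle 0.56 [286.4 133.3] [ 772.  -128.1    0. ]
number_stamp 0.57 [229.5 157.7] [696.7  17.4   0. ]
```

View pics/top9.png

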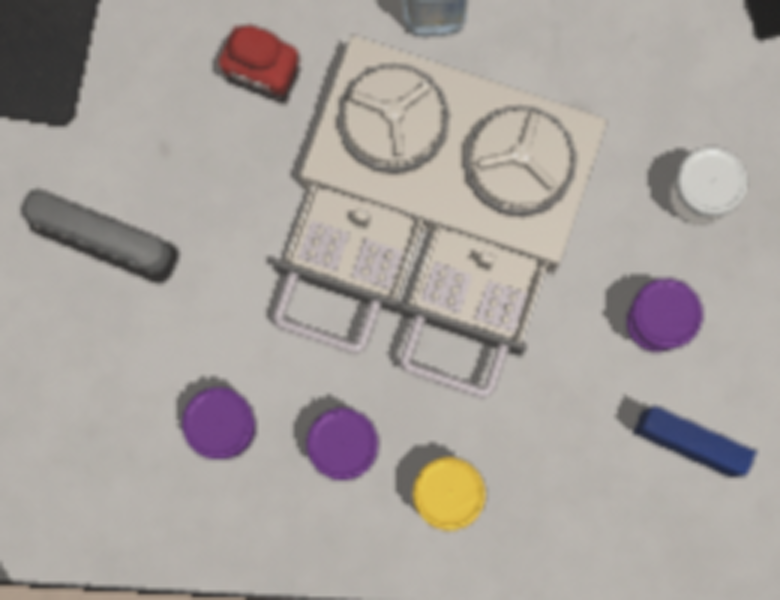

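View pics/s20.png

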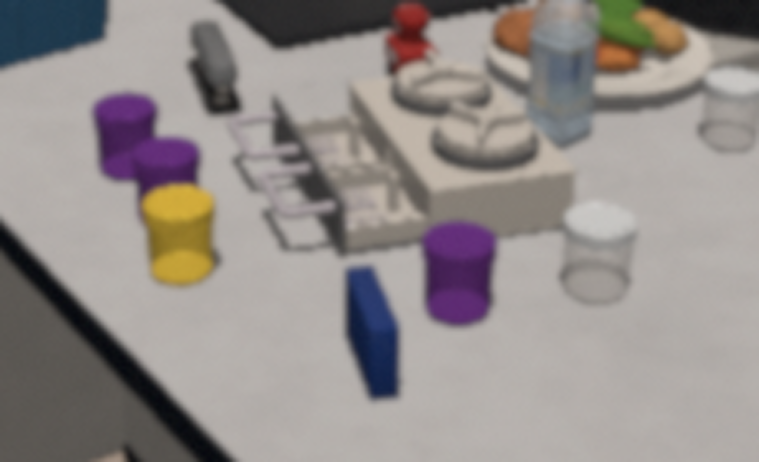

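```bash
python3 -c "
from h import *
print(job_done())"
```

```text
the job is handed in; nothing more can be done
None
```

Both trays are open to their stops, and the cup stands upright on the desk to the right of the box. I handed the job in at about 35 s of the 67 s allowed.

- **Cup:** I lifted it clear of the trays first and set it down at about (617, −359) mm. The last pictures show it upright there.
- **Right tray:** it slid out freely until the pull rose to about 9.5 N at the stop.
- **Left tray:** I took this to be the locked one because the right was free, and did not pull it first to confirm. I pressed its cap to the bottom (19 N) and turned it 86° anticlockwise, then pulled the tray until the force rose to about 11 N at the stop.
- **Last checks:** the top and side pictures show both tray fronts level with each other. The handles had moved about 70 mm, measured by the arm for the left and by the top picture for the right. The other objects look unmoved, and the robot touched nothing.

**Disagreement:** the fingers end about 20–25 mm short of the reported tool point. My first two grips on the right handle therefore closed above the bar, with no force registered, and I corrected by going lower.

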